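# Lock a carved printing block in its frame with spacers and a wedge

## Robot

A 6-joint arm with a two-finger parallel gripper is mounted at the origin on the work surface. World frame = base frame: x ahead of the robot, y to its left, z up, the work surface at z = 0. Lengths are in mm, angles in rad, forces in N, time in s.
With the tool pointing down it reaches from about 350 to 875 mm from the base axis. Payload 4.2 kg.
Tool frame: the origin (TCP) lies at the very end of the fingers, on their centre line; the grasp point (between the pads) lies 19 mm behind it; z points along the fingers, y is the line along which they close (so a half turn about z gives the same grasp; the last joint's range is limited). The gripper opens to 85 mm and grips with 20 to 120 N. Pads are 22 mm wide; open, the fingers measure 114 mm over their backs; the gripper's body (76 mm by 85 mm) begins 54 mm behind the grasp point. The pads swing forward as they close: fully open they stand 13 mm farther back than shut.
Start: joints at [1.526, 0.385, 0.008, 0, -1.194, -0.259], TCP at [186.935, 596.368, 231.312] pointing down, gripper open.
Joint ranges: [-3.14, 3.14], [-1.21, 2.06], [-1.07, 1.41], [-3.16, 2.05], [-2.99, -0.16], [-3.1, 3.1]. Speed limits (rad/s): [2.79, 2.79, 3.14, 3.14, 3.14, 3.14].

## Interface

Orientations are given as a unit quaternion [x, y, z, w].
In Python, from bench import arm gives the robot as it stands.
- The arm moves only by the tool servo_tool, never from a script. Its argument "rows" is a list that holds one entry, the list of rows, each a list of 7 numbers: the finger opening in mm, from 0 to 85.4, then the shift along the tool's x, y, z in mm, then the turn, a rotation vector about the tool's x, y, z in rad. A call has 1 to 10 rows; each row is the pose to reach, as a shift and turn from the pose commanded when the call began, along the tool's axes at that moment; what a row does not reach only later rows make up. A row lasts 1/8 s, in which the tool goes at most 62.5 mm and 10.7 degrees, less where a joint would pass 70% of its speed; a pose out of reach is approached as far as the arm can. A call with a gripper value outside its range is refused whole. The fingers move at their own pace and stop on an object; the grip force is fixed at half the most. Time passes only in rows, so rows that repeat a pose let the fingers close. It gives the time, the measured TCP pose, the force, the opening and the grip force at its end, in the units of the state.
- arm.read_state(): the state, without advancing time (a new reading comes with each control period).
- arm.get_image(name): name is "side" or "top"; returns the picture (400x640x3 uint8, red, green, blue); there is no depth.
- arm.camera_params(name): a dict with "intrinsics" (3x3 intrinsics, pixels), "D" ([k1, k2, p1, p2, k3] as OpenCV has them; the pictures are not rectified), "R" (3x3) and "t" (3): a world point X has camera coordinates R X + t. Camera axes: x right, y down, z forward; pixel columns grow to the right and rows downward; lengths in mm; the calibration is good to about 2 mm. A picture is of the moment at which its call begins. camera_params takes no time and is no camera call.
- arm.job_done(): hands the job in; it is judged then, once.
The state is a dict: "clock": time; "joints": joint angles; "joint_vel": joint speeds; "joint_efforts": joint torques, N m; "position": TCP position; "ee_rot": TCP orientation; "contact_force": force on the tool from outside, world axes, zero at the start; "wrist_torque": the same for the moment, N m; "gripper_width": finger opening in mm; "grasp_force": force on a finger pad.
Only numpy, scipy, OpenCV 4.12 (cv2) and the standard library are available. Lean on these libraries where they do the work, as an engineer would, in place of code of your own. Each camera call takes 0.05 s, during which the arm holds its last target. There are 200 camera calls.

## Task

Lock the carved printing block in its wooden frame: first swing the hinged steel bar down until it rests in its catch, then stand spacers from the rack upright in the gap between block and bar, against the block, as many as it takes for the wedge to jam in what is left instead of dropping to the bed (spares stay in the rack). Push the wedge down between spacers and bar, point down, flat face to the spacers and sloping face to the bar, until you feel it is tight, and finish while holding: the program ends with the wedge still gripped and pressed down in the gap, not let go. Do not shove the block back, and leave the other things on the table where they are.

Things in the scene. Friction and masses are not known exactly. Their poses are not given: they have to be found in the camera images.
- frame: Low wooden frame fixed to the table: bed 215 (x) x 240 (y) mm, upper face at z = 12 mm. Origin on the table; x points from the block to the bar (away from the robot), y along the bar, z up. The lowered bar spans x 55 to 67 mm, z 32 to 57 mm. Catch fork at x = 61, y = -85 mm, 58 mm high; hinge cheeks at y = +95 mm, 56 mm high; wooden side cheeks at y = +-70 mm, x up to 22 mm, 34 mm high.
- slot (a point): Point on the bed's upper face under the block-side face of the lowered bar, midway along the gap (frame x = 55, y = 0, z = 12 mm; same axes). The gap runs from here towards -x to the block, is 45 mm deep from the tops of block and bar to the bed, and open for +-60 mm along y; use the middle.
- block (a joint): Position (m) of the dark carved block (120 mm along y, 80 along x, 45 high above the bed) on its locked slide: gap between block and lowered bar = 19 mm + this value (0 to 14 mm, fixed for the run). It does not move under less than about 45 N; do not shove it by 5 mm or more.
- block_face (a point): Top edge of the block's upright face towards the bar, midway along y, 45 mm above the bed (frame x = 36 mm minus the joint value block).
- bar (a joint): Angle (rad) of the hinged steel bar: 0 = level, resting in its catch fork; grows as it swings up (starts at 0.7 to 1.2). Turns about a level axis along frame x with stiff friction: it stays where it is left; 1 to 3 N square to it, 160 mm from the hinge, moves it. Lower stop at 0.
- bar_hinge (a point): Centre of the bar's hinge (frame x = 61, y = +95, z = 44.5 mm). At angle q the bar reaches from here along frame (y, z) = (-cos q, sin q), 210 mm long with its wooden end knob; it is 12 mm thick along the hinge axis and 25 mm high across (12.5 mm either side of the hinge line).
- bar_push (a point): Point on the bar's upper face (the face that looks up when it is down), 160 mm from the hinge: push here, square to the bar, to close it.
- rack: Light wooden rack fixed to the table, 169 (x) x 62 (y) x 38 mm high, with four slots across x; slot floor at z = 8 mm. Origin under its middle on the table. Along its x, from -x: spacers at -56, -20 and +16 mm, wedge at +56 mm.
- spacerA: Wooden spacer, a plain slat 8 (x, thickness) x 36 (y) x 75 mm high, about 22 g, standing in the rack's slot at rack x = -56 mm with its lower 30 mm in the slot (a little loose). Origin: centre of its underside; z up along its height. All three are alike.
- spacerB: Wooden spacer, a plain slat 8 (x, thickness) x 36 (y) x 75 mm high, about 22 g, standing in the rack's slot at rack x = -20 mm with its lower 30 mm in the slot (a little loose). Origin: centre of its underside; z up along its height. All three are alike.
- spacerC: Wooden spacer, a plain slat 8 (x, thickness) x 36 (y) x 75 mm high, about 22 g, standing in the rack's slot at rack x = 16 mm with its lower 30 mm in the slot (a little loose). Origin: centre of its underside; z up along its height. All three are alike.
- wedge: Wooden wedge 46 mm wide (y), 88 mm high, 35 to 70 g, point down in the rack, leaning slightly. Origin: centre of the underside of its 4 mm thick point, z up. Flat upright face at x = -2 mm, sloping face towards +x: thickness = 4 mm + a third of the height above the point, up to 20 mm at 48 mm height; above that a straight head (x from -2 to +18 mm, 48 to 88 mm high) to grip across y. 10 N jams it.
- stamp_small: Small dark carved stamp, 50 x 50 x 40 mm; origin under its middle. Bystander: not to be moved.
- stamp_long: Dark carved stamp, 50 (x) x 100 (y) x 35 mm high; origin under its middle. Bystander: not to be moved.
- dye_jar: Amber glass jar with a white cap, 60 mm across, 75 mm high; origin under its middle. Bystander: not to be moved.
- brush: Flat brush lying on the table, along its x. Bystander: not to be moved.
- mallet: Hammer lying on the table, along its x. Bystander: not to be moved.
- roller: Hand roller lying on the table, wooden handle towards its -x, black 40 mm roll 70 mm long at x = +45 mm. Bystander: not to be moved.
- dye_cup: White ceramic cup, 70 mm across, 70 mm high; origin under its middle. Bystander: not to be moved.
There are look-alikes about, which are no part of the job. There is more than one size of the wedge; the job needs the larger.

How it is judged:
By the outcome, as a careful person would: the job done as asked, in the order asked, and still so for the second after the job is handed in, while the arm keeps its last pose, push and grip.
It also fails if it takes over 72 s, if anything falls off the work surface, if the arm or the gripper's body presses on something with over 40 N, if the wrist force passes 120 N, or if a joint passes its speed limit or range.

## Working session

There is one attempt and no reset: what is moved stays moved. The work goes in short steps, Python scripts to look and compute and a tool call to move; the robot and the scene stay as the last step left them, time stands still between calls to the robot, and variables do not carry over. Pictures are saved under pics/ and viewed, at most 10 in all, crops included, and the job is handed in when it is done.

Besides the shell and the picture viewer there is one more tool, called after "Call:" as name([rows], argument=value, ...), one row to a line, values as JSON. servo_tool: Moves the arm, as the interface text tells. Its arguments: {"type":"object","properties":{"rows":{"type":"array"}},"required":["rows"]}

```bash
ls; mkdir -p pics; python3 - <<'E'
from bench import arm
import cv2
for n in("side","top"):
    cv2.imwrite(f"pics/{n}0.png",arm.get_image(n)[:,:,::-1])
    p=arm.camera_params(n);print(n,p)
print(arm.read_state())
E
```

```text
pics
side {'intrinsics': array([[390.46097137,   0.        , 320.6070177 ],
       [  0.        , 390.46097137, 196.1464435 ],
       [  0.        ,   0.        ,   1.        ]]), 'D': array([-0.02930794,  0.        ,  0.        ,  0.        ,  0.        ]), 'R': array([[ 0.95591282, -0.29271015, -0.02348288],
       [-0.17218824, -0.49394645, -0.85227232],
       [ 0.23786947,  0.81874152, -0.52257099]]), 't': array([-518.11440552,  148.03536215,  959.88166804])}
top {'intrinsics': array([[498.48893133,   0.        , 317.40987836],
       [  0.        , 498.48893133, 197.43917915],
       [  0.        ,   0.        ,   1.        ]]), 'D': array([-0.00378106,  0.        ,  0.        ,  0.        ,  0.        ]), 'R': array([[-0.00406879, -0.99992859,  0.0112365 ],
       [-0.9921757 ,  0.00263458, -0.12482162],
       [ 0.1247831 , -0.01165645, -0.99211557]]), 't': array([5.79773905e-01, 5.55488556e+02, 1.45635112e+03])}
{'clock': 0.1, 'joints': array([ 1.52556717e+00,  3.85510247e-01,  6.76535975e-03, -4.16778368e-04,
       -1.19400995e+00, -2.58584103e-01]), 'joint_vel': array([ 1.26869448e-03, -1.87172851e-03,  3.52859060e-03, -1.35765808e-03,
       -8.09630336e-05, -5.75640077e-04]), 'joint_efforts': array([-2.36867972e-04, -3.93321061e+01,  1.88930118e+01,  4.19794232e+00,
       -2.59807217e-03,  3.82926544e-06]), 'position': array([186.81773292, 595.88226258, 230.31633814]), 'ee_rot': array([ 9.88472231e-01, -1.51398984e-01, -8.83281711e-05,  9.94313972e-04]), 'contact_force': array([ 0.17092792, -0.36457589, -0.99544224]), 'wrist_torque': array([-0.00205211, -0.01881938, -0.00604937]), 'grasp_force': 0.0, 'gripper_width': 85.45528705809022}
```

View pics/side0.png

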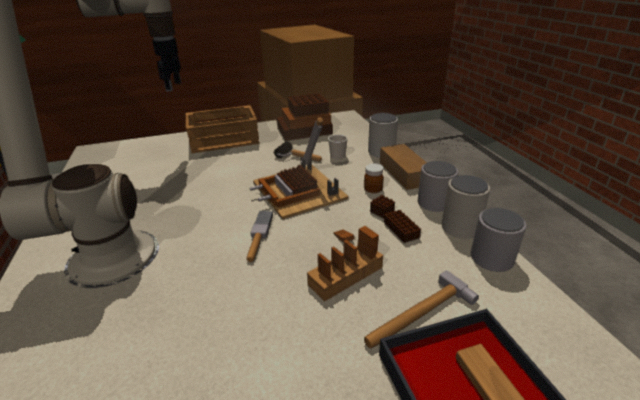

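View pics/top0.png

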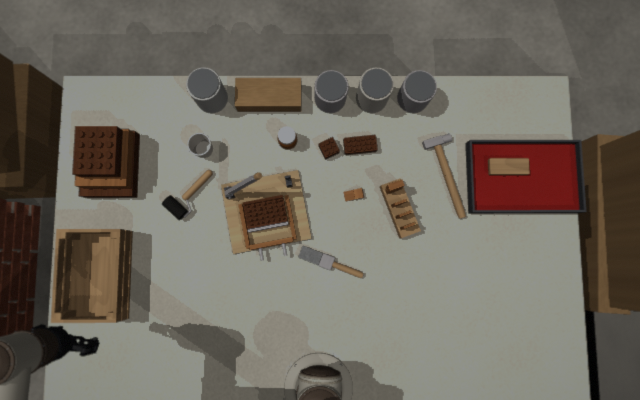

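The side view shows the frame near (300,190) and the rack near (345,270). In the top view they are at about (265,210) and (402,210).

Possible wedges:
- The piece in the rack's end slot, at top (396,186) and side (368,242). It is the tall one, about 88 mm.
- The small piece lying loose, at top (354,194) and side (344,236). This is the decoy.

Other brown slats or blocks, such as the long block at top (268,94) and the plank on the red tray at top (509,166), aren't in the rack. I'll check the choice in one close crop.

```bash
python3 - <<'E'
import cv2,numpy as np
t=cv2.imread("pics/top0.png");s=cv2.imread("pics/side0.png")
def c(i,x,y,w,h):return cv2.resize(i[y:y+h,x:x+w],(400,300),interpolation=cv2.INTER_CUBIC)
m=np.vstack([np.hstack([c(t,215,165,100,75+13) if 0 else c(t,213,165,104,78+10)[:, :],c(t,340,170,96,72)]),np.hstack([c(s,246,115,120,90+10),c(s,296,220,96,72+5)])])
m=np.vstack([np.hstack([c(t,212,164,104,78),c(t,348,172,88,66)]),np.hstack([c(s,246,118,128,96),c(s,296,222,100,75)])])
cv2.imwrite("pics/crop1.png",cv2.convertScaleAbs(m,alpha=1.4,beta=15))
E
```

```text
(no output)
```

View pics/crop1.png

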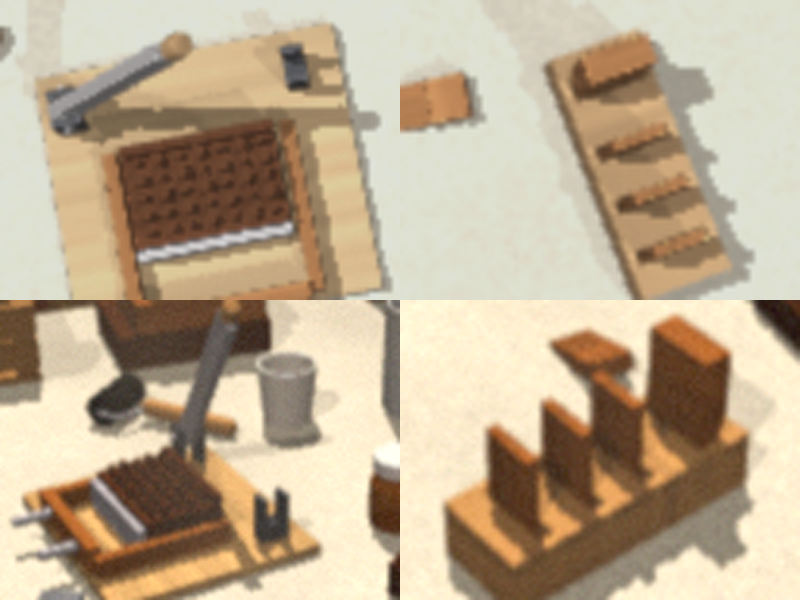

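The crop confirms the choice: the rack holds three thin slats and one thick tall wedge at its far end, and the loose piece is the small decoy. Next I'll fit poses from the picked corners and overlay the model.

```bash
cat > h.py <<'E'
import numpy as np,cv2,json
from bench import arm
C={n:arm.camera_params(n) for n in("side","top")}
def proj(n,P):
    p=C[n];return cv2.projectPoints(np.float64(P).reshape(-1,1,3),cv2.Rodrigues(p["R"])[0],p["t"],p["intrinsics"],p["D"])[0][:,0]
def W(o,P):
    x,y,a=o;P=np.atleast_2d(np.float64(P));c,s=np.cos(a),np.sin(a)
    return np.c_[x+c*P[:,0]-s*P[:,1],y+s*P[:,0]+c*P[:,1],P[:,2]]
def up(c,s,o):return (np.float64(c)+.5)/s-.5+o
def barp(q,d,n=0,x=61):return [x,95-d*np.cos(q)+n*np.sin(q),44.5+d*np.sin(q)+n*np.cos(q)]
E
cat > fit.py <<'E'
from h import *
from scipy.optimize import least_squares
T=lambda u,v:("top",up([u,v],3.846,[212,164]));R=lambda u,v:("top",up([u-400,v],4.545,[348,172]))
S=lambda u,v:("side",up([u,v-300],3.125,[246,118]));Q=lambda u,v:("side",up([u-400,v-300],4,[296,222]))
F=[(T(36,77),[107.5,120,12]),(T(335,25),[107.5,-120,12]),(T(388,288),[-107.5+0*1,-120,12]) ,(S(320,548),[107.5,-120,12]),(S(25,495),[-107.5,120,12])]
F.pop(2)
B=[(T(118,155),60),(T(276,123),-60)]
K=[(T(178,45),200),(S(231,306),205)]
RK=[(R(546,62),[84.5,31,38]),(R(738,270),[-84.5,-31,38]),(R(640,298),[-84.5,31,38]),(Q(748,433),[84.5,-31,38]),(Q(515,568),[-84.5,-31,38]),(Q(445,502),[-84.5,31,38])]
def res(p):
    f,b,q,r=p[:3],p[3],p[4],p[5:];e=[]
    for (n,u),P in F:e.append(proj(n,W(f,P))[0]-u)
    for (n,u),y in B:e.append(proj(n,W(f,[36-b,y,57]))[0]-u)
    for (n,u),d in K:e.append(proj(n,W(f,barp(q,d)))[0]-u)
    for (n,u),P in RK:e.append(proj(n,W(r,P))[0]-u)
    return np.ravel(e)
s=least_squares(res,[520,150,.17,7,1,540,-240,.35],x_scale=[100,100,.1,10,.1,100,100,.1],loss="soft_l1")
print(s.x.round(3));print(res(s.x).reshape(-1,2).round(1).tolist())
np.save("fit.npy",s.x)
E
cat > ov.py <<'E'
from h import *
import sys
p=np.load("fit.npy");f,b,q,r=p[:3],p[3],p[4],p[5:]
def box(x0,x1,y0,y1,z0,z1):
    v=[[x,y,z] for x in(x0,x1) for y in(y0,y1) for z in(z0,z1)]
    return [(v[i],v[j]) for i in range(8) for j in range(i) if bin(i^j).count("1")==1]
L=[(f,e,(0,255,0)) for e in [([107.5,s*120,12],[-107.5,s*120,12]) for s in(1,-1)]+[([s*107.5,120,12],[s*107.5,-120,12]) for s in(1,-1)]]
L+=[(f,e,(255,255,0)) for e in box(-44-b,36-b,-60,60,12,57)]
L+=[(f,(barp(q,0,n,x),barp(q,210,n,x)),(0,0,255)) for n in(-12.5,12.5) for x in(55,67)]
L+=[(r,e,(0,255,0)) for e in box(-84.5,84.5,-31,31,0,38)]
for x in(-56,-20,16):L+=[(r,e,(255,0,255)) for e in box(x-4,x+4,-18,18,38,83)]
L+=[(r,e,(0,255,255)) for e in box(54,74,-23,23,56,96)]
def tile(n,img,x,y,w,h,L=L):
    k=400/w;m=cv2.convertScaleAbs(cv2.resize(img[y:y+h,x:x+w],(400,300),interpolation=cv2.INTER_CUBIC),alpha=1.4,beta=15)
    for o,e,c in L:
        a=((proj(n,W(o,e))-[x,y]+.5)*k-.5)*16
        cv2.line(m,*[tuple(int(round(t)) for t in v) for v in a],c,1,cv2.LINE_AA,4)
    return m
if __name__=="__main__":
    t=cv2.imread("pics/top0.png");s=cv2.imread("pics/side0.png")
    cv2.imwrite(sys.argv[1],np.vstack([np.hstack([tile("top",t,212,164,108,81+10),tile("top",t,364,172,88,66)]),np.hstack([tile("side",s,246,118,128,96),tile("side",s,296,222,100,75)])]))
E
sed -i 's/108,81+10/108,81/' ov.py
python3 fit.py && python3 ov.py pics/ov1.png
```

```text
[ 5.20186e+02  1.54049e+02  1.79000e-01  9.43400e+00  1.03000e+00
  5.24524e+02 -2.48523e+02  3.62000e-01]
[[0.1, -1.0], [0.0, -1.5], [1.1, -1.2], [-0.5, -1.0], [0.6, -0.5], [-0.2, 0.5], [0.1, 3.8], [-3.2, 0.6], [0.4, -0.4], [-1.3, -0.9], [1.0, 0.4], [0.2, -0.4], [-0.2, -0.1], [-0.5, 0.3]]
```

View pics/ov1.png

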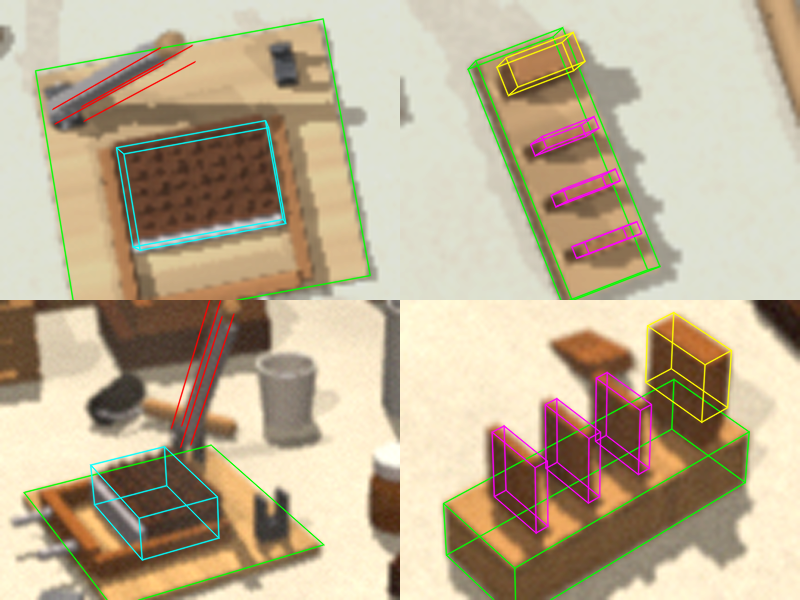

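The rack fit is good. The bar is off because the bed is evidently not centred on the frame origin, so I'll add that offset using the bar and fork. The gap can be measured once the bar is down.

```bash
python3 - <<'E'
s=open("fit.py").read()
s=s.replace('B=[','LN=[T(110,86),T(160,57),S(196,420),S(219,340)]\nFK=[(T(294,66),[61,-85,54]),(S(273,489),[61,-85,56])]\nB=[(T(133+2,262),"b"),(T(294,232),"b2"),')
s=s.replace("q,r=p[:3],p[3],p[4],p[5:]","q,r,d=p[:3],p[3],p[4],p[5:8],p[8]")
s=s.replace("for (n,u),P in F:e.append(proj(n,W(f,P))","for (n,u),P in F:e.append(proj(n,W(f,np.add(P,[d,0,0])))")
s=s.replace("W(f,[36-b,y,57])","W(f,[36-b,y,57] if type(y)==int else [-44-b,60 if y=='b' else -60,57])")
s=s.replace("    for (n,u),P in RK","""    for n,u in LN:
        a,c=proj(n,W(f,[barp(q,30),barp(q,180)]));t=(c-a)/np.linalg.norm(c-a);e.append([t[0]*(u-a)[1]-t[1]*(u-a)[0],0])
    for (n,u),P in FK:e.append(proj(n,W(f,P))[0]-u)
    for (n,u),P in RK""")
s=s.replace("-240,.35]","-240,.35,0]").replace("100,.1],loss","100,.1,10],loss")
open("fit.py","w").write(s)
o=open("ov.py").read()
o=o.replace("q,r=p[:3],p[3],p[4],p[5:]","q,r,d=p[:3],p[3],p[4],p[5:8],p[8]").replace("[107.5,s*120","[d+107.5,s*120").replace("[-107.5,s*120","[d-107.5,s*120").replace("[s*107.5","[d+s*107.5")
open("ov.py","w").write(o)
E
python3 fit.py && python3 ov.py pics/ov2.png
```

```text
[ 5.29715e+02  1.56533e+02  1.76000e-01  2.14080e+01  1.02100e+00
  5.24524e+02 -2.48523e+02  3.62000e-01 -1.29700e+01]
[[0.1, -0.1], [0.1, -0.4], [-0.0, -0.9], [-1.4, -0.9], [0.5, -0.8], [-0.3, -0.4], [0.5, 0.2], [-0.3, 1.3], [-0.2, 0.2], [-0.0, 0.3], [0.6, 0.0], [0.3, 0.0], [0.7, 0.0], [-0.3, 0.0], [0.7, -0.6], [-0.7, 2.6], [0.4, -0.4], [-1.3, -0.9], [1.0, 0.4], [0.2, -0.4], [-0.2, -0.1], [-0.5, 0.3]]
```

View pics/ov2.png

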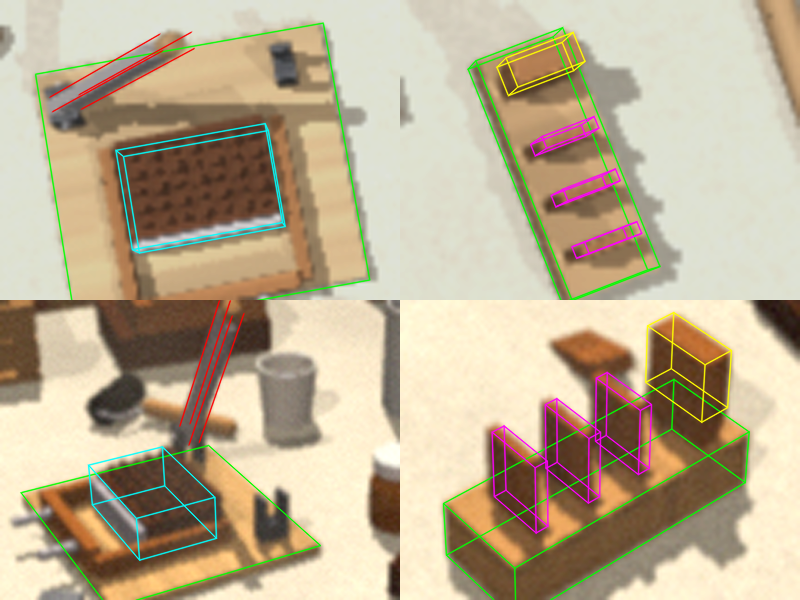

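```bash
cat >> h.py <<'E'
def shift(cmd,tgt):
    "cmd,tgt=[x,y,z,yaw] world -> tool shift and turn"
    d=np.subtract(tgt,cmd);c,s=np.cos(cmd[3]),np.sin(cmd[3])
    return np.round([c*d[0]+s*d[1],s*d[0]-c*d[1],-d[2],-d[3]],3)
def after(cmd,r):
    c,s=np.cos(cmd[3]),np.sin(cmd[3])
    return [cmd[0]+c*r[0]+s*r[1],cmd[1]+s*r[0]-c*r[1],cmd[2]-r[2],cmd[3]-r[3]]
E
python3 - <<'E'
from h import *
f=[528,156,.177]
c0=[186.935,596.368,231.312,2*np.arctan2(-.151399,.988472)]
t=W(f,[61,80,200])[0];print("approach",t,c0[3],shift(c0,[*t,f[2]]))
# push arc relative to that pose; tool y=-frame y
a=[61,80,200]
for q in np.linspace(1.02,0,8):
    P=barp(q,150,12.5);print(q.round(2),"shift ty,tz",round(-(P[1]+14.5-a[1]),1),round(-(P[2]-a[2]),1))
E
```

```text
approach [573.96077827 245.49081998 200.        ] -0.30396709096558144 [474.303 218.952  31.312  -0.481]
1.02 shift ty,tz 38.4 21.1
0.87 shift ty,tz 57.1 32.4
0.73 shift ty,tz 74.1 46.3
0.58 shift ty,tz 88.9 62.5
0.44 shift ty,tz 101.1 80.7
0.29 shift ty,tz 110.6 100.4
0.15 shift ty,tz 117.1 121.4
0.0 shift ty,tz 120.5 143.0
```

Call:
servo_tool([
  [[0,237,109.5,16,0,0,-0.24],[0,474.3,219,31.3,0,0,-0.481],[0,474.3,219,31.3,0,0,-0.481],[0,474.3,219,31.3,0,0,-0.481],[0,474.3,219,31.3,0,0,-0.481],[0,474.3,219,31.3,0,0,-0.481],[0,474.3,219,31.3,0,0,-0.481],[0,474.3,219,31.3,0,0,-0.481],[0,474.3,219,31.3,0,0,-0.481],[0,474.3,219,31.3,0,0,-0.481]],
])

```text
clock: 1.35
position: [574.7, 243.7, 198.8]
ee_rot: [0.996, 0.087, -0.001, 0.0]
contact_force: [-0.2, 0.3, -0.6]
gripper_width: -0.0
grasp_force: 0.0
```

Call:
servo_tool([
  [[0,0,25,17,0,0,0],[0,0,42,23,0,0,0],[0,0,57,32,0,0,0],[0,0,74,46,0,0,0],[0,0,89,62,0,0,0],[0,0,101,81,0,0,0],[0,0,111,100,0,0,0],[0,0,117,121,0,0,0],[0,0,120,135,0,0,0],[0,0,120,141,0,0,0]],
])

```text
clock: 2.6
position: [594.6, 126.6, 57.7]
ee_rot: [0.996, 0.088, -0.001, 0.0]
contact_force: [-0.4, -0.3, 1.2]
gripper_width: -0.5
grasp_force: 0.2
```

Light contact. I'll press on to the stop in small steps.

Call:
servo_tool([
  [[0,0,0,1,0,0,0],[0,0,0,2,0,0,0],[0,0,0,2,0,0,0]],
])

```text
clock: 2.98
position: [595.4, 127.7, 57.5]
ee_rot: [0.996, 0.089, 0.0, -0.0]
contact_force: [-0.2, 0.4, -0.6]
gripper_width: -0.1
grasp_force: 0.0
```

Call:
servo_tool([
  [[0,0,0,1,0,0,0],[0,0,0,2,0,0,0],[0,0,0,2,0,0,0]],
])

```text
clock: 3.35
position: [595.5, 127.7, 57.0]
ee_rot: [0.996, 0.089, 0.001, -0.0]
contact_force: [-4.1, 0.1, 8.5]
gripper_width: -0.3
grasp_force: 4.1
```

```bash
cat > cmd.py <<'E'
from h import *
R=[524.5,-248.5,.362]
E
python3 - <<'E'
from cmd import *
E
mv cmd.py pl.py; python3 - <<'E'
from pl import *
c=[186.935,596.368,231.312,-.303967]
for r in ([474.3,219,31.3,-.481],[0,120,141,0],[0,0,4,0]):c=after(c,r)
print(c,arm.read_state()["position"])
u=after(c,[0,0,-120,0]);t=[*W(R,[-56,0,113])[0],.362];print(t,shift(c,t))
E
```

```text
[np.float64(595.076280077207), np.float64(127.32159138416748), 55.012, 0.177033] [595.52129489 127.69739604  57.00809696]
[np.float64(472.12933738226866), np.float64(-268.3321379830757), np.float64(113.0), 0.362] [-1.90704e+02  3.67818e+02 -5.79880e+01 -1.85000e-01]
```

Call:
servo_tool([
  [[0,0,0,-60,0,0,0],[0,0,0,-110,0,0,0],[70,-95,184,-110,0,0,-0.09],[70,-190.7,367.8,-110,0,0,-0.185],[70,-190.7,367.8,-110,0,0,-0.185],[70,-190.7,367.8,-110,0,0,-0.185],[70,-190.7,367.8,-110,0,0,-0.185],[70,-190.7,367.8,-110,0,0,-0.185],[70,-190.7,367.8,-58,0,0,-0.185],[70,-190.7,367.8,-58,0,0,-0.185]],
])

```text
clock: 4.6
position: [468.7, -269.5, 109.7]
ee_rot: [0.984, 0.178, -0.003, -0.002]
contact_force: [-0.3, 1.0, 0.3]
gripper_width: 70.0
grasp_force: 0.0
```

```bash
python3 - <<'E'
from ov import *
t=arm.get_image("top")[:,:,::-1].copy();s=arm.get_image("side")[:,:,::-1].copy()
cv2.imwrite("pics/top1.png",t);cv2.imwrite("pics/side1.png",s)
# left: top frame big (scale 8 of 50x.. region around gap), plain
def z(i,x,y,w,h,W_,H_):return cv2.convertScaleAbs(cv2.resize(i[y:y+h,x:x+w],(W_,H_),interpolation=cv2.INTER_CUBIC),alpha=1.4,beta=15)
a=z(t,215,170,100,40,800,320)
b=np.hstack([z(s,246,150,110,77,400,280),z(t,364,172,100,70,400,280)])
cv2.imwrite("pics/m1.png",np.vstack([a,b]))
E
```

```text
(no output)
```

View pics/m1.png

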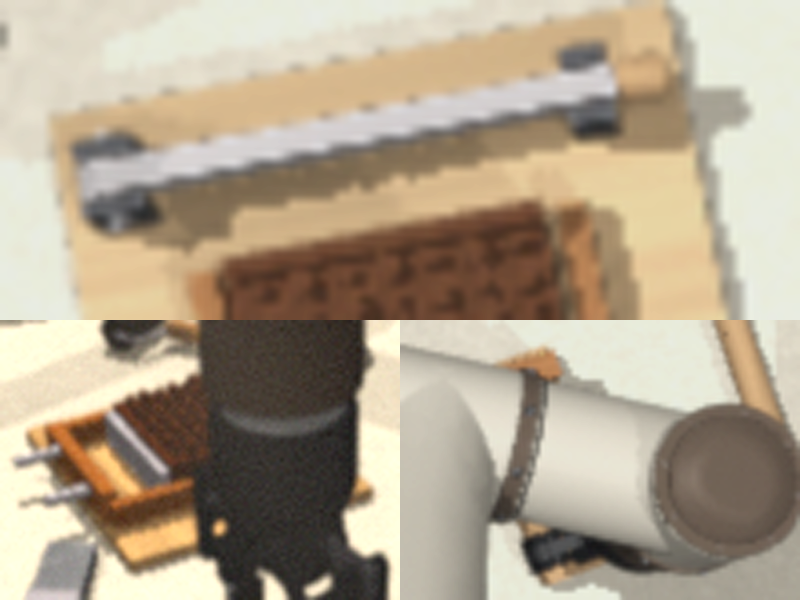

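The bar is down in the fork, along (120,165) to (590,85) in the crop. I'll measure the bar and block edges numerically from rectified profiles.

```bash
python3 - <<'E'
from h import *
t=cv2.imread("pics/top1.png").astype(np.float32)
f=[528,156,.177]
xs=np.arange(0,84,1.)
for lo,hi in((-45,-15),(-15,15),(15,45)):
    ys=np.arange(lo,hi,1.);g=np.array([[x,y,57] for x in xs for y in ys])
    uv=proj("top",W(f,g)).astype(np.float32).reshape(len(xs),len(ys),2)
    v=cv2.remap(t,uv[...,0],uv[...,1],cv2.INTER_LINEAR).mean(1)
    print(lo);print([tuple(int(k) for k in a) for a in v[::2]])
E
```

```text
-45
[(25, 40, 67), (24, 38, 64), (21, 34, 58), (19, 32, 54), (20, 33, 56), (22, 36, 61), (21, 34, 58), (18, 30, 51), (19, 31, 53), (23, 37, 62), (28, 43, 70), (37, 55, 82), (58, 82, 106), (82, 111, 134), (90, 122, 144), (92, 123, 145), (91, 122, 144), (90, 121, 142), (90, 121, 142), (89, 120, 142), (81, 110, 131), (66, 90, 108), (56, 77, 93), (52, 72, 87), (51, 70, 85), (51, 70, 84), (53, 69, 81), (60, 68, 75), (79, 80, 84), (113, 113, 116), (131, 131, 134), (135, 135, 139), (136, 137, 140), (134, 136, 140), (121, 130, 139), (102, 123, 139), (93, 120, 141), (89, 119, 140), (88, 118, 140), (87, 118, 139), (88, 118, 139), (88, 118, 140)]
-15
[(23, 39, 65), (23, 38, 64), (21, 35, 59), (20, 33, 57), (21, 35, 59), (23, 37, 63), (22, 36, 60), (19, 31, 53), (20, 34, 56), (24, 39, 65), (28, 45, 71), (38, 57, 83), (58, 82, 106), (77, 105, 127), (85, 114, 136), (86, 116, 137), (85, 115, 136), (85, 114, 135), (85, 114, 135), (82, 110, 131), (72, 97, 116), (59, 82, 98), (52, 72, 87), (49, 68, 82), (48, 67, 81), (49, 67, 80), (54, 67, 77), (63, 68, 74), (86, 87, 90), (120, 120, 122), (133, 132, 135), (136, 136, 139), (136, 137, 140), (133, 136, 140), (117, 128, 138), (99, 121, 138), (92, 121, 142), (89, 120, 142), (89, 119, 141), (89, 119, 141), (89, 119, 141), (90, 120, 142)]
15
[(25, 40, 66), (24, 38, 63), (22, 36, 60), (21, 34, 58), (22, 35, 61), (23, 37, 63), (21, 35, 59), (18, 30, 52), (20, 33, 56), (24, 38, 65), (29, 45, 72), (41, 60, 85), (63, 88, 111), (79, 108, 130), (85, 115, 136), (85, 115, 136), (84, 113, 135), (84, 113, 134), (83, 112, 133), (75, 103, 122), (60, 83, 99), (51, 70, 85), (47, 65, 79), (46, 63, 77), (45, 62, 75), (48, 64, 76), (53, 64, 73), (64, 68, 73), (92, 93, 95), (125, 125, 127), (135, 135, 138), (137, 137, 141), (137, 138, 141), (132, 136, 142), (114, 128, 140), (98, 123, 142), (92, 122, 143), (90, 121, 143), (89, 120, 142), (89, 120, 142), (90, 121, 143), (90, 121, 143)]
```

Measured gap is about 32 mm (block edge x≈24.2, bar face x≈56.5 in the guess frame). One spacer would leave 24 mm, so the wedge would drop. Two leave about 16 mm, so it jams. I'll use two and take spacer A first.

Call:
servo_tool([
  [[70,0,0,30,0,0,0],[70,0,0,60,0,0,0],[70,0,0,60,0,0,0],[70,0,0,60,0,0,0],[20,0,0,60,0,0,0],[20,0,0,60,0,0,0],[20,0,0,60,0,0,0],[20,0,0,60,0,0,0],[20,0,0,60,0,0,0]],
])

```text
clock: 5.82
position: [472.8, -268.2, 54.3]
ee_rot: [0.984, 0.18, 0.001, 0.0]
contact_force: [-0.6, 3.3, 6.4]
gripper_width: 35.2
grasp_force: 58.3
```

```bash
cat >> pl.py <<'E'
F=[529.4,156.2,.185]
E
python3 - <<'E'
from pl import *
c=[*W(R,[-56,0,53])[0],.362]
for z in(175,115):print(shift(c,[*W(F,[31,0,z])[0],F[2]]))
E
```

```text
[ 2.34421e+02 -3.71278e+02 -1.22000e+02  1.77000e-01]
[ 2.34421e+02 -3.71278e+02 -6.20000e+01  1.77000e-01]
```

Call:
servo_tool([
  [[20,0,0,-20,0,0,0],[20,0,0,-60,0,0,0],[20,0,0,-122,0,0,0],[20,0,0,-122,0,0,0]],
])

```text
clock: 6.32
position: [475.5, -269.5, 180.9]
ee_rot: [0.984, 0.18, 0.006, 0.003]
contact_force: [-0.2, -0.9, -0.9]
gripper_width: 35.5
grasp_force: 59.0
```

Call:
servo_tool([
  [[20,58.6,-92.8,0,0,0,0.05],[20,117,-186,0,0,0,0.1],[20,176,-278,0,0,0,0.14],[20,234.4,-371.3,0,0,0,0.177],[20,234.4,-371.3,0,0,0,0.177],[20,234.4,-371.3,0,0,0,0.177],[20,234.4,-371.3,0,0,0,0.177],[20,234.4,-371.3,0,0,0,0.177],[20,234.4,-371.3,50,0,0,0.177],[20,234.4,-371.3,50,0,0,0.177]],
])

```text
clock: 7.58
position: [556.7, 159.9, 121.1]
ee_rot: [0.996, 0.092, -0.005, 0.002]
contact_force: [0.0, -0.5, -0.3]
gripper_width: 35.7
grasp_force: 59.0
```

Call:
servo_tool([
  [[20,0,0,10,0,0,0],[20,0,0,20,0,0,0],[20,0,0,30,0,0,0],[20,0,0,40,0,0,0],[20,0,0,40,0,0,0]],
])

```text
clock: 8.2
position: [559.4, 161.7, 84.0]
ee_rot: [0.996, 0.092, -0.001, 0.0]
contact_force: [-1.4, -0.5, -0.6]
gripper_width: 35.6
grasp_force: 59.0
```

Call:
servo_tool([
  [[20,0,0,10,0,0,0],[20,0,0,20,0,0,0],[20,0,0,24,0,0,0],[20,0,0,25,0,0,0],[20,0,0,26,0,0,0],[20,0,0,26,0,0,0]],
])

```text
clock: 8.95
position: [560.0, 162.1, 59.2]
ee_rot: [0.996, 0.092, 0.0, -0.0]
contact_force: [-0.3, 0.8, -0.2]
gripper_width: 35.4
grasp_force: 59.0
```

Now -x towards the block in 1 mm steps until contact.

Call:
servo_tool([
  [[20,-1,0,0,0,0,0],[20,-2,0,0,0,0,0],[20,-3,0,0,0,0,0],[20,-4,0,0,0,0,0],[20,-4,0,0,0,0,0]],
])

```text
clock: 9.57
position: [557.5, 161.7, 59.4]
ee_rot: [0.996, 0.093, 0.002, -0.0]
contact_force: [5.3, 0.0, -2.5]
gripper_width: 35.3
grasp_force: 58.9
```

Call:
servo_tool([
  [[20,1,0,1,0,0,0],[20,1,0,2,0,0,0],[20,1,0,3,0,0,0],[20,1,0,3,0,0,0]],
])

```text
clock: 10.07
position: [558.1, 162.0, 58.2]
ee_rot: [0.996, 0.093, 0.002, -0.0]
contact_force: [0.2, 0.3, 9.5]
gripper_width: 35.4
grasp_force: 59.0
```

Call:
servo_tool([
  [[20,-0.5,0,-1,0,0,0],[46,-0.5,0,-1,0,0,0],[52,-0.5,0,-1,0,0,0],[60,-0.5,0,-1,0,0,0],[60,-0.5,0,-1,0,0,0],[60,-0.5,0,-30,0,0,0],[60,-0.5,0,-80,0,0,0],[60,-0.5,0,-119,0,0,0],[60,-0.5,0,-119,0,0,0]],
])

```text
clock: 11.2
position: [558.3, 162.3, 178.8]
ee_rot: [0.996, 0.093, 0.004, -0.001]
contact_force: [-0.1, 0.5, -0.6]
gripper_width: 60.1
grasp_force: 0.0
```

```bash
python3 - <<'E'
from pl import *
p=[*W(F,[31,0,59])[0],F[2]]
for r in ([-4,0,0,0],[1,0,3,0],[-.5,0,-119,0]):p=after(p,r)
print(p,arm.read_state()["position"])
print(shift(p,[*W(R,[-20,0,53])[0],.362]))
c=[*W(R,[-20,0,175])[0],.362]
print(shift(c,[*W(F,[39.5,0,175])[0],F[2]]))
E
```

```text
[np.float64(556.4307468923314), np.float64(161.2585296720211), np.float64(175.0), 0.185] [558.25092241 162.26171738 178.81163904]
[-1.26447e+02  4.00415e+02  1.22000e+02 -1.77000e-01]
[ 2.06788e+02 -3.69781e+02 -0.00000e+00  1.77000e-01]
```

Call:
servo_tool([
  [[70,-32,100,0,0,0,-0.05],[70,-63,200,0,0,0,-0.1],[70,-95,300,0,0,0,-0.14],[70,-126.4,400.4,0,0,0,-0.177],[70,-126.4,400.4,0,0,0,-0.177],[70,-126.4,400.4,0,0,0,-0.177],[70,-126.4,400.4,0,0,0,-0.177],[70,-126.4,400.4,0,0,0,-0.177],[70,-126.4,400.4,40,0,0,-0.177],[70,-126.4,400.4,40,0,0,-0.177]],
])

```text
clock: 12.45
position: [503.2, -254.1, 131.5]
ee_rot: [0.984, 0.18, -0.004, -0.002]
contact_force: [0.3, 0.0, 0.6]
gripper_width: 69.8
grasp_force: 0.0
```

Call:
servo_tool([
  [[70,0,0,0,0,0,0],[70,0,0,40,0,0,0],[70,0,0,82,0,0,0],[70,0,0,82,0,0,0],[70,0,0,82,0,0,0],[20,0,0,82,0,0,0],[20,0,0,82,0,0,0],[20,0,0,82,0,0,0],[20,0,0,82,0,0,0],[20,0,0,82,0,0,0]],
])

```text
clock: 13.7
position: [506.8, -255.4, 54.8]
ee_rot: [0.984, 0.18, 0.001, 0.0]
contact_force: [0.2, 2.7, 5.3]
gripper_width: 35.4
grasp_force: 58.4
```

Call:
servo_tool([
  [[20,0,0,-20,0,0,0],[20,0,0,-60,0,0,0],[20,0,0,-122,0,0,0],[20,0,0,-122,0,0,0]],
])

```text
clock: 14.2
position: [509.3, -256.6, 181.4]
ee_rot: [0.984, 0.181, 0.006, 0.003]
contact_force: [0.1, -0.5, -0.9]
gripper_width: 34.8
grasp_force: 59.3
```

Call:
servo_tool([
  [[20,51.7,-92.5,0,0,0,0.05],[20,103,-185,0,0,0,0.1],[20,155,-277,0,0,0,0.14],[20,206.8,-369.8,0,0,0,0.177],[20,206.8,-369.8,0,0,0,0.177],[20,206.8,-369.8,0,0,0,0.177],[20,206.8,-369.8,0,0,0,0.177],[20,206.8,-369.8,0,0,0,0.177],[20,206.8,-369.8,30,0,0,0.177],[20,206.8,-369.8,30,0,0,0.177]],
])

```text
clock: 15.45
position: [566.3, 162.0, 142.6]
ee_rot: [0.996, 0.092, -0.003, 0.001]
contact_force: [-0.2, 0.2, 0.6]
gripper_width: 35.1
grasp_force: 59.3
```

```bash
python3 - <<'E'
from h import *
s=arm.get_image("side")[:,:,::-1];t=arm.get_image("top")[:,:,::-1]
def z(i,x,y,w,h,W_,H_):return cv2.convertScaleAbs(cv2.resize(i[y:y+h,x:x+w],(W_,H_),interpolation=cv2.INTER_CUBIC),alpha=1.4,beta=15)
cv2.imwrite("pics/m2.png",np.hstack([z(s,246,120,110,110,500,500),z(s,296,222,60,100,300,500)]))
E
```

```text
(no output)
```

View pics/m2.png

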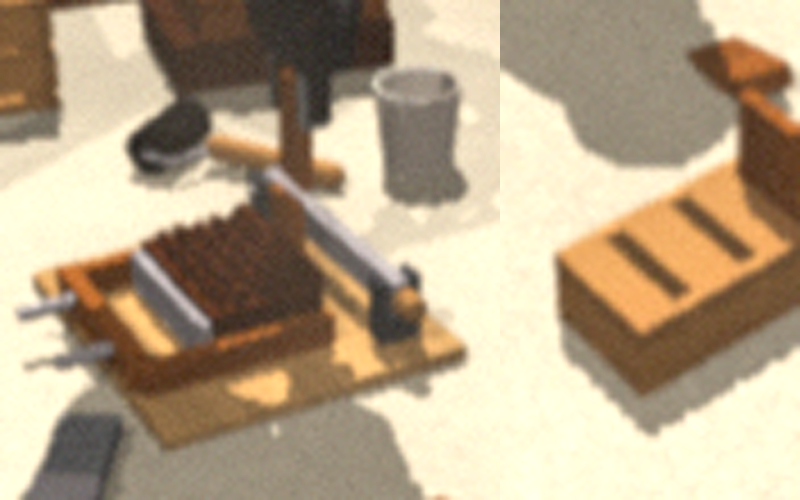

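The first spacer stands upright against the block, crop (288,215). The second hangs above the gap at (295,130). I'll lower it.

Call:
servo_tool([
  [[20,0,0,20,0,0,0],[20,0,0,38,0,0,0],[20,0,0,44,0,0,0],[20,0,0,50,0,0,0],[20,0,0,55,0,0,0],[20,0,0,60,0,0,0],[20,0,0,60,0,0,0]],
])

```text
clock: 16.42
position: [568.4, 163.7, 84.9]
ee_rot: [0.996, 0.093, 0.0, 0.0]
contact_force: [0.3, -0.6, -0.4]
gripper_width: 35.2
grasp_force: 59.3
```

Call:
servo_tool([
  [[20,0,0,10,0,0,0],[20,0,0,20,0,0,0],[20,0,0,24,0,0,0],[20,0,0,26,0,0,0],[20,0,0,26,0,0,0]],
])

```text
clock: 17.05
position: [569.1, 164.0, 59.2]
ee_rot: [0.996, 0.093, 0.001, -0.0]
contact_force: [3.8, 0.9, -0.4]
gripper_width: 35.0
grasp_force: 60.8
```

Call:
servo_tool([
  [[20,-1,0,0,0,0,0],[20,-2,0,0,0,0,0],[20,-3,0,0,0,0,0],[20,-3,0,0,0,0,0]],
])

```text
clock: 17.55
position: [568.6, 164.1, 59.7]
ee_rot: [0.996, 0.093, 0.004, -0.001]
contact_force: [9.4, 0.5, -3.5]
gripper_width: 35.3
grasp_force: 63.5
```

Call:
servo_tool([
  [[20,1.5,0,1,0,0,0],[20,1.5,0,2,0,0,0],[20,1.5,0,3,0,0,0],[20,1.5,0,3,0,0,0]],
])

```text
clock: 18.05
position: [569.1, 164.2, 58.7]
ee_rot: [0.996, 0.093, 0.003, -0.001]
contact_force: [3.2, 0.8, 9.8]
gripper_width: 35.2
grasp_force: 61.7
```

Call:
servo_tool([
  [[20,0,0,-1,0,0,0],[46,0,0,-1,0,0,0],[52,0,0,-1,0,0,0],[60,0,0,-1,0,0,0],[60,0,0,-1,0,0,0],[60,0,0,-30,0,0,0],[60,0,0,-80,0,0,0],[60,0,0,-119,0,0,0],[60,0,0,-119,0,0,0]],
])

```text
clock: 19.18
position: [568.2, 164.1, 178.6]
ee_rot: [0.996, 0.093, 0.003, -0.001]
contact_force: [-0.9, -0.7, -1.4]
gripper_width: 59.9
grasp_force: 0.0
```

```bash
python3 - <<'E'
from pl import *
p=[*W(F,[39.5,0,59])[0],F[2]]
for r in ([-3,0,0,0],[1.5,0,3,0],[0,0,-119,0]):p=after(p,r)
print(p,arm.read_state()["position"])
print(shift(p,[*W(R,[64,0,175])[0],.362]))
E
```

```text
[np.float64(566.7515775239488), np.float64(163.18996827406556), np.float64(175.0), 0.185] [568.21608059 164.13594286 178.62519213]
[-5.42590e+01  3.85624e+02 -0.00000e+00 -1.77000e-01]
```

Call:
servo_tool([
  [[75,-14,96,0,0,0,-0.05],[75,-27,192,0,0,0,-0.1],[75,-41,289,0,0,0,-0.14],[75,-54.3,385.6,0,0,0,-0.177],[75,-54.3,385.6,0,0,0,-0.177],[75,-54.3,385.6,0,0,0,-0.177],[75,-54.3,385.6,0,0,0,-0.177],[75,-54.3,385.6,0,0,0,-0.177],[75,-54.3,385.6,0,0,0,-0.177]],
])

```text
clock: 20.3
position: [584.2, -224.2, 174.4]
ee_rot: [0.984, 0.181, -0.001, -0.0]
contact_force: [-0.8, 0.5, 0.3]
gripper_width: 75.3
grasp_force: 0.0
```

```bash
python3 - <<'E'
from pl import *
t=arm.get_image("top")[:,:,::-1].copy();cv2.imwrite("pics/top2.png",t)
def z(i,x,y,w,h,W_,H_):return cv2.convertScaleAbs(cv2.resize(i[y:y+h,x:x+w],(W_,H_),interpolation=cv2.INTER_CUBIC),alpha=1.4,beta=15)
a=z(t,240,175,60,45,800,600)
cv2.imwrite("pics/m3.png",a)
tf=t.astype(np.float32)
xs=np.arange(10,72,2.)
for Z in(87,):
  for lo,hi in((-15,0),(0,15)):
    ys=np.arange(lo,hi,1.);g=np.array([[x,y,Z] for x in xs for y in ys])
    uv=proj("top",W(F,g)).astype(np.float32).reshape(len(xs),len(ys),2)
    v=cv2.remap(tf,uv[...,0],uv[...,1],cv2.INTER_LINEAR).mean(1)
    print([(int(x),*(int(k) for k in a)) for x,a in zip(xs,v)])
E
```

```text
[(10, 18, 29, 47), (12, 30, 48, 71), (14, 47, 73, 104), (16, 49, 80, 115), (18, 48, 79, 114), (20, 42, 70, 101), (22, 33, 56, 84), (24, 36, 61, 90), (26, 44, 72, 106), (28, 47, 77, 112), (30, 47, 78, 111), (32, 41, 68, 98), (34, 33, 56, 84), (36, 31, 52, 79), (38, 30, 51, 78), (40, 29, 49, 75), (42, 27, 44, 67), (44, 25, 38, 56), (46, 32, 40, 51), (48, 54, 56, 61), (50, 89, 88, 91), (52, 124, 123, 126), (54, 135, 134, 137), (56, 138, 137, 141), (58, 137, 138, 141), (60, 132, 136, 141), (62, 111, 125, 137), (64, 96, 121, 140), (66, 92, 122, 143), (68, 90, 121, 143), (70, 90, 120, 142)]
[(10, 17, 29, 48), (12, 26, 44, 68), (14, 39, 64, 96), (16, 44, 72, 106), (18, 44, 73, 107), (20, 40, 66, 97), (22, 37, 62, 92), (24, 42, 70, 103), (26, 44, 72, 107), (28, 44, 71, 105), (30, 38, 64, 94), (32, 33, 55, 83), (34, 31, 52, 78), (36, 31, 51, 77), (38, 31, 51, 77), (40, 30, 50, 75), (42, 27, 44, 65), (44, 27, 41, 57), (46, 37, 45, 56), (48, 56, 59, 64), (50, 89, 90, 92), (52, 125, 125, 127), (54, 135, 135, 138), (56, 138, 138, 141), (58, 138, 138, 142), (60, 131, 136, 142), (62, 111, 126, 139), (64, 97, 122, 142), (66, 92, 122, 144), (68, 91, 122, 143), (70, 90, 121, 143)]
```

View pics/m3.png

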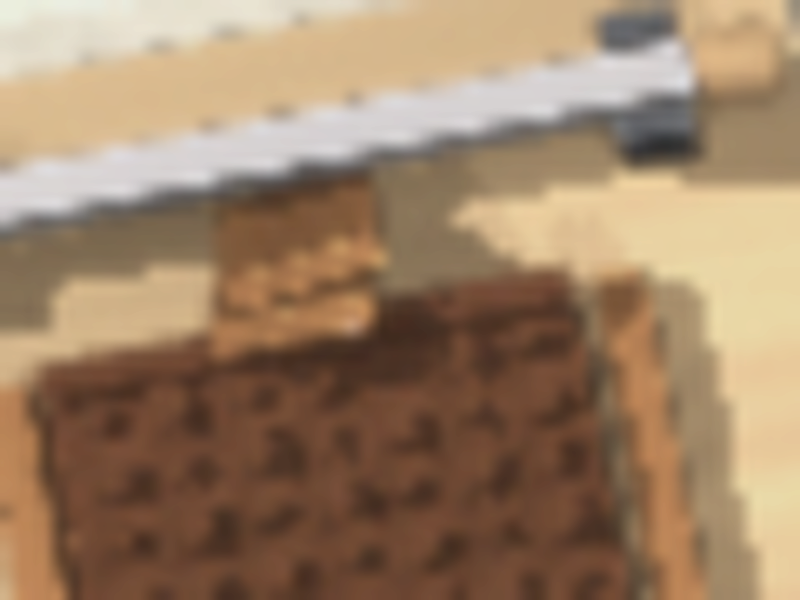

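Seen from above, both spacers lean back over the block: the tops are at crop (295,310), and the +x face of spacer 2 is visible up to (295,190). The wedge's flat face can push the low part of the stack flush. I'll grip the wedge, then check from the side.

Call:
servo_tool([
  [[75,0,0,55,0,0,0],[75,0,0,105,0,0,0],[75,0,0,117,0,0,0],[75,0,0,117,0,0,0],[75,0,0,117,0,0,0],[30,0,0,117,0,0,0],[30,0,0,117,0,0,0],[30,0,0,117,0,0,0],[30,0,0,117,0,0,0],[30,0,0,117,0,0,0]],
])

```text
clock: 21.6
position: [585.3, -225.8, 59.7]
ee_rot: [0.984, 0.18, 0.001, 0.001]
contact_force: [-0.7, 1.8, 7.0]
gripper_width: 45.1
grasp_force: 61.2
```

Call:
servo_tool([
  [[30,0,0,-20,0,0,0],[30,0,0,-60,0,0,0],[30,0,0,-120,0,0,0],[30,0,0,-142,0,0,0],[30,0,0,-142,0,0,0],[30,0,0,-142,0,0,0]],
])

```text
clock: 22.35
position: [583.4, -225.4, 198.1]
ee_rot: [0.984, 0.18, -0.001, -0.001]
contact_force: [-0.5, -0.0, -0.7]
gripper_width: 45.2
grasp_force: 62.2
```

```bash
python3 - <<'E'
from pl import *
# wedge centred: TCP at wedge x=+8. want wedge face(-2) ~2mm clear; place tip at F x: wedge origin = 50 -> TCP 58
p=[*W(R,[64,0,200])[0],.362]
print(shift(p,[*W(F,[59,0,200])[0],F[2]]))
s=arm.get_image("side")[:,:,::-1];cv2.imwrite("pics/side3.png",s)
E
```

```text
[ 1.41983e+02 -3.66348e+02 -0.00000e+00  1.77000e-01]
```

Call:
servo_tool([
  [[30,35,-92,0,0,0,0.05],[30,71,-183,0,0,0,0.1],[30,107,-275,0,0,0,0.14],[30,142,-366.3,0,0,0,0.177],[30,142,-366.3,0,0,0,0.177],[30,142,-366.3,0,0,0,0.177],[30,142,-366.3,0,0,0,0.177],[30,142,-366.3,0,0,0,0.177],[30,142,-366.3,30,0,0,0.177],[30,142,-366.3,30,0,0,0.177]],
])

```text
clock: 23.65
position: [585.6, 164.7, 167.1]
ee_rot: [0.996, 0.091, -0.003, 0.001]
contact_force: [-0.4, -0.7, -0.2]
gripper_width: 45.0
grasp_force: 62.2
```

```bash
python3 - <<'E'
from h import *
s=arm.get_image("side")[:,:,::-1]
cv2.imwrite("pics/m4.png",cv2.convertScaleAbs(cv2.resize(s[120:210,270:350],(560,600),interpolation=cv2.INTER_CUBIC),alpha=1.4,beta=15))
print(arm.read_state()["position"])
E
```

```text
[586.93021179 165.26168431 168.90564521]
```

View pics/m4.png

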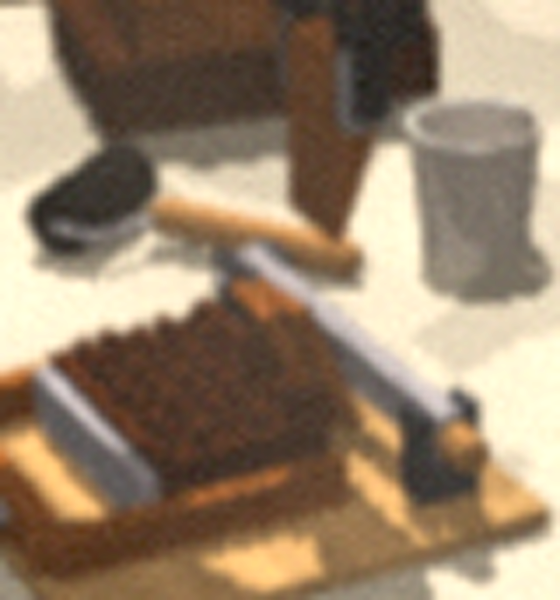

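The side view shows the spacers leaning over the block, tops at (270,295). The wedge is held point down above the gap at (330,235). I'll lower the tip close to the bar and then sweep towards the block to stand the stack up.

Call:
servo_tool([
  [[30,-1,0,30,0,0,0],[30,-1,0,55,0,0,0],[30,-1,0,60,0,0,0],[30,-1,0,63,0,0,0],[30,-1,0,66,0,0,0],[30,-1,0,66,0,0,0]],
])

```text
clock: 24.45
position: [586.8, 167.1, 104.7]
ee_rot: [0.996, 0.092, 0.001, -0.0]
contact_force: [-0.0, -0.7, -0.5]
gripper_width: 45.5
grasp_force: 62.2
```

Call:
servo_tool([
  [[30,0,0,2,0,0,0],[30,0,0,4,0,0,0],[30,0,0,6,0,0,0],[30,0,0,6,0,0,0]],
])

```text
clock: 24.95
position: [586.5, 167.0, 97.8]
ee_rot: [0.996, 0.092, -0.0, 0.0]
contact_force: [0.9, -0.0, -1.0]
gripper_width: 45.2
grasp_force: 62.2
```

Tip is at z≈46 with no contact. Now sweep -x gently.

Call:
servo_tool([
  [[30,-1,0,0,0,0,0],[30,-2,0,0,0,0,0],[30,-3,0,0,0,0,0],[30,-4,0,0,0,0,0],[30,-4,0,0,0,0,0]],
])

```text
clock: 25.58
position: [583.9, 166.9, 98.8]
ee_rot: [0.996, 0.093, 0.002, -0.001]
contact_force: [4.4, 0.7, -0.5]
gripper_width: 45.4
grasp_force: 62.1
```

Call:
servo_tool([
  [[30,-1,0,0,0,0,0],[30,-2,0,0,0,0,0],[30,-2,0,0,0,0,0]],
])

```text
clock: 25.95
position: [582.8, 166.8, 99.0]
ee_rot: [0.996, 0.093, 0.003, -0.001]
contact_force: [6.6, 1.2, -0.7]
gripper_width: 45.5
grasp_force: 62.1
```

Call:
servo_tool([
  [[30,-1,0,0,0,0,0],[30,-2,0,0,0,0,0],[30,-3,0,0,0,0,0],[30,-3,0,0,0,0,0]],
])

```text
clock: 26.45
position: [581.2, 166.8, 99.4]
ee_rot: [0.996, 0.093, 0.004, -0.001]
contact_force: [8.1, 0.5, -2.2]
gripper_width: 45.0
grasp_force: 62.0
```

Call:
servo_tool([
  [[30,2,0,1,0,0,0],[30,2,0,3,0,0,0],[30,2,0,5,0,0,0],[30,2,0,7,0,0,0],[30,2,0,7,0,0,0]],
])

```text
clock: 27.08
position: [582.9, 167.0, 93.6]
ee_rot: [0.996, 0.093, 0.004, -0.001]
contact_force: [6.5, 0.5, 5.5]
gripper_width: 45.5
grasp_force: 63.0
```

```bash
python3 - <<'E'
from h import *
s=arm.get_image("side")[:,:,::-1];t=arm.get_image("top")[:,:,::-1]
def z(i,x,y,w,h,W_,H_):return cv2.convertScaleAbs(cv2.resize(i[y:y+h,x:x+w],(W_,H_),interpolation=cv2.INTER_CUBIC),alpha=1.5,beta=20)
cv2.imwrite("pics/m5.png",np.hstack([z(s,275,130,60,75,480,600),z(t,250,180,40,75,320,600)]))
E
```

```text
(no output)
```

View pics/m5.png

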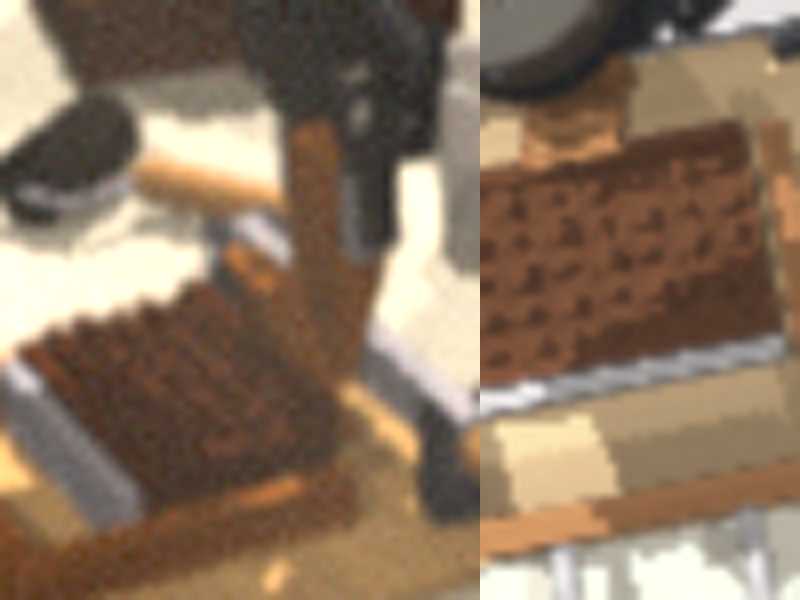

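The spacers still lean about 27° and are jammed between the block's top edge and the bar's lower edge. The wedge can't right them from above. I'll park the wedge in its rack slot, re-grip the pair, tilt it upright and set it down flush.

```bash
python3 - <<'E'
from pl import *
p=[*W(F,[51,0,91])[0],F[2]]
print(shift(p,[*W(R,[63,0,91])[0],.362]))
p=[*W(R,[63,0,175])[0],.362]
q=[*W(F,[24.5,0,175])[0],F[2]]
print(shift(p,q))
# re-grip plan, tool frame at [24.5,.,59] vertical: (X=frame x, Z=up)
E_=np.array([24.4,57]);T0=np.array([24.5,59.]);a=.47
d=12*np.array([-np.sin(a),np.cos(a)]);T=T0+d
print("lift",d)
for k in range(6):
    th=a*k/5;R2=np.array([[np.cos(th),np.sin(th)],[-np.sin(th),np.cos(th)]])
    t=E_+R2@(T-E_)+[3*k/5,0]-T
    print("rot",round(-th,3),"tx",t[0].round(1),"tz",(-t[1]).round(1))
E
```

```text
[-6.8244e+01  3.8580e+02 -0.0000e+00 -1.7700e-01]
[ 1.09022e+02 -3.72422e+02 -0.00000e+00  1.77000e-01]
lift [-5.43463542 10.69881946]
rot -0.0 tx 0.0 tz -0.0
rot -0.094 tx 1.8 tz -0.4
rot -0.188 tx 3.7 tz -0.8
rot -0.282 tx 5.5 tz -1.0
rot -0.376 tx 7.4 tz -1.1
rot -0.47 tx 9.3 tz -1.0
```

Call:
servo_tool([
  [[30,0,0,-20,0,0,0],[30,0,0,-60,0,0,0],[30,0,0,-109,0,0,0],[30,0,0,-109,0,0,0]],
])

```text
clock: 27.68
position: [579.5, 165.8, 203.4]
ee_rot: [0.996, 0.092, 0.001, -0.001]
contact_force: [-0.0, 0.5, -1.0]
gripper_width: 45.3
grasp_force: 62.6
```

Check the wedge's tilt numerically while it hangs free, then take it to the rack.

Call:
servo_tool([
  [[30,-17,96,0,0,0,-0.05],[30,-34,193,0,0,0,-0.1],[30,-51,289,0,0,0,-0.14],[30,-68.2,385.8,0,0,0,-0.177],[30,-68.2,385.8,0,0,0,-0.177],[30,-68.2,385.8,0,0,0,-0.177],[30,-68.2,385.8,0,0,0,-0.177],[30,-68.2,385.8,0,0,0,-0.177],[30,-68.2,385.8,40,0,0,-0.177],[30,-68.2,385.8,80,0,0,-0.177]],
])

```text
clock: 28.92
position: [583.0, -223.9, 119.0]
ee_rot: [0.983, 0.181, -0.0, -0.001]
contact_force: [-0.3, -0.5, -0.8]
gripper_width: 45.3
grasp_force: 62.7
```

```bash
python3 - <<'E'
from pl import *
t=arm.get_image("top")[:,:,::-1].astype(np.float32);s=arm.get_image("side")[:,:,::-1];cv2.imwrite("pics/s6.png",s);cv2.imwrite("pics/t6.png",t)
print(arm.read_state()["position"])
# compare model wedge outline colours: rows of side image around wedge; brown mask
# expected outline for upright wedge with tcp at measured pose
P=arm.read_state()["position"];o=[P[0],P[1],.362]
for h,x in((0,-2),(0,2),(30,-2),(30,12),(48,-2),(48,18)):print(h,x,proj("side",W(o,[x-8,-23,P[2]-51.7+h]))[0].round(1))
hsv=cv2.cvtColor(s,cv2.COLOR_BGR2HSV)
for v in range(205,262,4):print(v,''.join('#' if (8<k[0]<20 and k[1]>110 and k[2]>25) else '.' for k in hsv[v,345:405]))
xs=np.arange(-10,70,2.);ys=np.arange(-12,12,1.)
g=np.array([[x,y,80] for x in xs for y in ys]);uv=proj("top",W(F,g)).astype(np.float32).reshape(len(xs),len(ys),2)
v=cv2.remap(t,uv[...,0],uv[...,1],cv2.INTER_LINEAR).mean(1);print([(int(x),int(a[2])) for x,a in zip(xs,v)])
E
```

```text
[ 579.50617895 -223.11422417  114.62959146]
0 -2 [368.5 249.3]
0 2 [369.9 248.6]
30 -2 [369.1 238.5]
30 12 [373.8 236. ]
48 -2 [369.5 231.8]
48 18 [376.2 228.3]
205 ............................................................
209 ...........############.........................#...........
213 ...........###############...................#############..
217 ...........################................########...######
221 ............##############.............#......###.#.##.#####
225 ...........###############........................##.#.#####
229 ...........##############.............................######
233 ######.....###################.............................#
237 ############################................................
241 #####.......###############...............................##
245 ########.....#############..................................
249 #############################...............................
253 ####################################........................
257 ##.###################################......................
261 #####################################.......................
[(-10, 58), (-8, 60), (-6, 63), (-4, 65), (-2, 63), (0, 59), (2, 56), (4, 53), (6, 50), (8, 44), (10, 46), (12, 65), (14, 95), (16, 108), (18, 108), (20, 98), (22, 100), (24, 108), (26, 108), (28, 100), (30, 86), (32, 79), (34, 76), (36, 76), (38, 76), (40, 75), (42, 70), (44, 58), (46, 51), (48, 53), (50, 72), (52, 108), (54, 134), (56, 139), (58, 141), (60, 142), (62, 140), (64, 138), (66, 142), (68, 143)][ WARN:0@4.019] global loadsave.cpp:1063 imwrite_ Unsupported depth image for selected encoder is fallbacked to CV_8U.
```

Call:
servo_tool([
  [[30,0,0,0,0,0,0],[30,-1,0,20,0,0,0],[30,-1,0,28,0,0,0],[30,-1,0,36,0,0,0],[30,-1,0,40,0,0,0],[30,-1,0,40,0,0,0]],
])

```text
clock: 29.78
position: [583.3, -226.4, 80.3]
ee_rot: [0.984, 0.18, 0.001, 0.0]
contact_force: [1.4, 0.7, -1.2]
gripper_width: 45.3
grasp_force: 62.6
```

Call:
servo_tool([
  [[30,0,0,5,0,0,0],[30,0,0,10,0,0,0],[30,0,0,15,0,0,0],[30,0,0,18,0,0,0],[30,0,0,19,0,0,0]],
])

```text
clock: 30.4
position: [583.3, -226.4, 61.1]
ee_rot: [0.984, 0.18, 0.001, 0.0]
contact_force: [3.1, 0.9, 0.9]
gripper_width: 45.1
grasp_force: 62.7
```

Call:
servo_tool([
  [[30,0,0,1,0,0,0],[56,0,0,1,0,0,0],[66,0,0,1,0,0,0],[70,0,0,1,0,0,0],[70,0,0,0,0,0,0],[70,0,0,-40,0,0,0],[70,0,0,-90,0,0,0],[70,0,0,-114,0,0,0],[70,0,0,-114,0,0,0]],
])

```text
clock: 31.52
position: [583.8, -226.7, 177.7]
ee_rot: [0.984, 0.18, 0.002, 0.001]
contact_force: [0.0, -1.2, -1.0]
gripper_width: 69.9
grasp_force: 0.0
```

Call:
servo_tool([
  [[70,28,-93,0,0,0,0.05],[70,55,-186,0,0,0,0.1],[70,83,-279,0,0,0,0.14],[60,110,-372.4,0,0,0,0.177],[60,110,-372.4,0,0,0,0.177],[60,110,-372.4,0,0,0,0.177],[60,110,-372.4,0,0,0,0.177],[60,110,-372.4,0,0,0,0.177],[60,110,-372.4,40,0,0,0.177],[60,110,-372.4,80,0,0,0.177]],
])

```text
clock: 32.78
position: [553.6, 159.0, 94.1]
ee_rot: [0.996, 0.091, 0.0, -0.0]
contact_force: [-0.7, 0.4, 0.0]
gripper_width: 59.9
grasp_force: 0.0
```

Call:
servo_tool([
  [[60,0,0,15,0,0,0],[60,0,0,30,0,0,0],[60,0,0,33,0,0,0],[60,0,0,36,0,0,0],[60,0,0,36,0,0,0]],
])

```text
clock: 33.4
position: [554.0, 161.1, 59.7]
ee_rot: [0.996, 0.093, 0.001, -0.0]
contact_force: [0.5, -0.1, -1.0]
gripper_width: 59.6
grasp_force: 0.0
```

Call:
servo_tool([
  [[20,0,0,0,0,0,0],[20,0,0,0,0,0,0],[20,0,0,0,0,0,0],[20,0,0,0,0,0,0]],
])

```text
clock: 33.9
position: [554.0, 161.0, 59.6]
ee_rot: [0.996, 0.093, 0.001, -0.0]
contact_force: [-1.6, -1.0, 3.7]
gripper_width: 34.8
grasp_force: 60.4
```

Call:
servo_tool([
  [[20,-1.8,0,-3.6,0,0,0],[20,-3.6,0,-7.2,0,0,0],[20,-5.4,0,-10.7,0,0,0],[20,-5.4,0,-10.7,0,0,0]],
])

```text
clock: 34.4
position: [549.0, 160.2, 70.5]
ee_rot: [0.996, 0.093, 0.001, -0.0]
contact_force: [3.3, 1.2, 2.7]
gripper_width: 35.0
grasp_force: 60.4
```

Call:
servo_tool([
  [[20,1.8,0,-0.4,0,-0.094,0],[20,3.7,0,-0.8,0,-0.188,0],[20,5.5,0,-1,0,-0.282,0],[20,5.5,0,-1,0,-0.282,0],[20,5.5,0,-1,0,-0.282,0]],
])

```text
clock: 35.02
position: [552.8, 160.4, 70.1]
ee_rot: [0.986, 0.091, -0.14, 0.013]
contact_force: [1.7, -0.1, -1.4]
gripper_width: 34.7
grasp_force: 59.7
```

Call:
servo_tool([
  [[20,1.8,0,-0.5,0,-0.094,0],[20,3.65,0,-1,0,-0.188,0],[20,3.65,0,-1,0,-0.188,0],[20,3.65,0,-1,0,-0.188,0]],
])

```text
clock: 35.52
position: [556.8, 161.4, 70.8]
ee_rot: [0.968, 0.09, -0.231, 0.022]
contact_force: [0.6, -0.2, -0.4]
gripper_width: 35.0
grasp_force: 60.1
```

```bash
python3 - <<'E'
from pl import *
t=arm.get_image("top")[:,:,::-1];s=arm.get_image("side")[:,:,::-1].copy();cv2.imwrite("pics/s7.png",s);cv2.imwrite("pics/t7.png",t)
st=arm.read_state();print(st["position"],st["ee_rot"],st["contact_force"])
# expected upright pair outline in side view (near face y=-18), left face x=27.4
for x in(27.4,35.4,43.4):
  print(x,[proj("side",W(F,[x,-18,z]))[0].round(1).tolist() for z in(57,80,92)])
g=s.astype(int)
for v in range(146,180,2):print(v,' '.join("%02x%02x"%(g[v,u,2]//1,g[v,u,0]) for u in range(298,322)))
E
```

```text
[556.77548251 161.44003575  71.30518459] [ 0.96845802  0.09011888 -0.23131173  0.02150674] [ 0.56293796  0.58122291 -1.44215513]
27.4 [[311.8, 173.7], [311.6, 166.9], [311.4, 163.4]]
35.4 [[314.2, 173.1], [314.0, 166.3], [313.8, 162.7]]
43.4 [[316.6, 172.5], [316.3, 165.7], [316.2, 162.1]]
146 a582 a07f a381 aa89 aa86 ad8c a685 8a6f 4b38 2119 1f15 2018 251d 1e17 1e17 231d 251c 1c18 1915 1c17 1916 1b16 1b18 261c
148 aa88 ab88 a986 ae8c aa86 aa86 a886 9e7f 7f65 543f 2d23 2018 1c17 1d18 1b17 2016 221c 2218 1b16 1d19 1d18 1e19 3d30 5746
150 a366 a56d aa79 a77d a87f ac85 ac89 ab88 a888 7d63 4432 221a 2218 1c16 211b 1f15 1714 1c14 1d12 1f1a 1610 1f15 2d22 2f26
152 7b33 8130 8d3f 9040 9846 994b 9e54 a664 9e67 8c5f 523a 251c 221c 1d19 2015 1f18 251d 2c25 221f 1a14 1c16 4538 7a62 664f
154 5326 5121 5829 5d2a 632b 6a2c 6d2d 7731 7730 6032 3d2b 261f 201b 1f18 1b15 291f 4739 5743 3327 2017 2f26 5243 4334 2920
156 4930 5534 4c30 4526 4627 502b 5934 583b 4f34 3c2c 281e 2019 221a 1915 2019 2014 341e 2d1b 1e15 1b14 1b17 2019 1c14 1916
158 5f4c 5d48 4033 342b 352e 433a 5b51 564b 493b 3a28 351a 2f16 3
[... 598 characters left out ...]
 5325 421c 3718 381b 3a24 3f32 3836 2f28 2620 2319 2219 261e 332d 4c3f 6c55 9073
170 2d12 3010 2913 3018 2d17 2914 2b17 321a 371a 3416 3519 3a1a 3a1b 3b24 3a27 3c2a 382c 3629 352c 302b 3631 3832 3c36 483e
172 3919 3213 3017 2e19 2c11 3518 2a12 2812 2915 2e1b 2f17 3418 3c16 3d18 3d17 3b1c 3814 3a1e 3627 342d 332d 342d 3631 3e37
174 2d15 3518 3617 3215 2e17 2c16 2b13 2813 2812 2717 2711 2a16 2f15 3a18 3e1a 3a16 3e1a 3d18 3720 362d 352c 352e 342c 3e36
176 3414 2e14 2c15 2b16 2712 2a14 2c17 2711 2914 2917 2a15 2a15 270d 2c15 3014 3719 3812 3d1a 4021 3e25 3c2e 372e 3c34 3c33
178 2d11 2c11 2b15 2e16 2a14 2913 2a14 2a12 2814 2b18 2a17 2c16 2916 2c17 2d18 2917 3115 371b 3b1d 4422 4522 4529 4736 473d
```

Call:
servo_tool([
  [[20,0.5,0,0.9,0,0,0],[20,0.9,0,1.8,0,0,0],[20,1.4,0,2.7,0,0,0],[20,1.4,0,2.7,0,0,0]],
])

```text
clock: 36.12
position: [557.2, 161.5, 67.5]
ee_rot: [0.968, 0.09, -0.232, 0.022]
contact_force: [0.1, -0.1, -0.6]
gripper_width: 35.0
grasp_force: 60.1
```

Not yet at the bed, so lower further.

Call:
servo_tool([
  [[20,0.5,0,0.9,0,0,0],[20,0.9,0,1.8,0,0,0],[20,1.4,0,2.7,0,0,0],[20,1.4,0,2.7,0,0,0]],
])

```text
clock: 36.62
position: [557.6, 161.6, 66.6]
ee_rot: [0.968, 0.09, -0.232, 0.022]
contact_force: [-0.6, 1.9, 8.6]
gripper_width: 35.0
grasp_force: 61.0
```

Call:
servo_tool([
  [[20,-0.9,0,-1.8,0,0,0],[20,-1.8,0,-1.3,0,0,0],[20,-2.7,0,-0.9,0,0,0],[20,-3.6,0,-0.4,0,0,0],[20,-3.6,0,-0.4,0,0,0]],
])

```text
clock: 37.25
position: [555.8, 161.3, 66.8]
ee_rot: [0.969, 0.09, -0.23, 0.021]
contact_force: [4.1, 0.5, 1.8]
gripper_width: 34.7
grasp_force: 60.6
```

Call:
servo_tool([
  [[20,1,0,0,0,-0.03,0],[20,1.2,0,0.6,0,-0.03,0],[20,1.2,0,0.6,0,-0.03,0]],
])

```text
clock: 37.62
position: [557.0, 161.6, 66.8]
ee_rot: [0.965, 0.09, -0.245, 0.023]
contact_force: [4.9, 1.9, 6.2]
gripper_width: 34.6
grasp_force: 61.1
```

Call:
servo_tool([
  [[20,0.5,0,0,0,0,0],[40,0.5,0,0,0,0,0],[44,0.5,0,0,0,0,0],[52,0.5,0,0,0,0,0],[60,0.5,0,0,0,0,0],[60,0.5,0,0,0,0,0]],
])

```text
clock: 38.38
position: [555.5, 161.1, 65.1]
ee_rot: [0.965, 0.09, -0.247, 0.023]
contact_force: [-0.9, 0.3, 0.6]
gripper_width: 59.9
grasp_force: 0.0
```

Call:
servo_tool([
  [[60,-10,0,-20,0,0,0],[60,-32,0,-62,0,0,0],[60,-50,0,-98,0,0,0],[60,-50,0,-98,0,0,0],[60,-50,0,-98,0,0.25,0],[60,-50,0,-98,0,0.5,0],[60,-50,0,-98,0,0.5,0],[60,-50,0,-98,0,0.5,0]],
])

```text
clock: 39.38
position: [556.1, 160.9, 175.2]
ee_rot: [0.996, 0.093, -0.001, 0.0]
contact_force: [0.9, 0.2, 0.1]
gripper_width: 60.0
grasp_force: 0.0
```

```bash
python3 - <<'E'
from h import *
st=arm.read_state();print(st["position"],st["ee_rot"])
from scipy.spatial.transform import Rotation as Ro
r=Ro.from_quat(st["ee_rot"]);print(r.as_matrix().round(3))
from pl import *
M=r.as_matrix();d=np.r_[W(R,[56,0,190])[0]-st["position"]];print("to wedge, tool axes",(M.T@(W(R,[63,0,175])[0]-st["position"])).round(1))
E
```

```text
[556.13215788 160.94779464 175.18578007] [ 9.95672034e-01  9.29292308e-02 -1.13246391e-03  2.76782329e-04]
[[ 0.983  0.185 -0.002]
 [ 0.185 -0.983 -0.001]
 [-0.002  0.    -1.   ]]
to wedge, tool axes [-44.8 385.5   0.4]
```

Call:
servo_tool([
  [[75,-11,96,0,0,0,-0.05],[75,-22,193,0,0,0,-0.1],[75,-34,289,0,0,0,-0.14],[75,-44.8,385.5,0,0,0,-0.177],[75,-44.8,385.5,0,0,0,-0.177],[75,-44.8,385.5,0,0,0,-0.177],[75,-44.8,385.5,0,0,0,-0.177],[75,-44.8,385.5,0,0,0,-0.177],[75,-44.8,385.5,0,0,0,-0.177]],
])

```text
clock: 40.5
position: [586.0, -224.2, 174.8]
ee_rot: [0.984, 0.181, -0.0, -0.0]
contact_force: [0.6, -0.2, -0.6]
gripper_width: 74.2
grasp_force: 0.0
```

```bash
cat > prof.py <<'E'
from pl import *
t=arm.get_image("top")[:,:,::-1].copy();tf=t.astype(np.float32)
print(arm.read_state()["position"])
for Z,lo,hi in((87,-13,0),(87,0,13),(57,-50,-28),(57,28,50)):
    xs=np.arange(6,70,2.);ys=np.arange(lo,hi,1.);g=np.array([[x,y,Z] for x in xs for y in ys]);uv=proj("top",W(F,g)).astype(np.float32).reshape(len(xs),len(ys),2)
    v=cv2.remap(tf,uv[...,0],uv[...,1],cv2.INTER_LINEAR).mean(1);print(Z,lo,[(int(x),int(a[2]),int(a[0])) for x,a in zip(xs,v)])
# profile along y at stack
for x in(26,34):
    ys=np.arange(-34,34,2.);uv=proj("top",W(F,[[x,y,87] for y in ys])).astype(np.float32)[None]
    print(x,[(int(y),int(a[2]),int(a[0])) for y,a in zip(ys,cv2.remap(tf,uv[...,0],uv[...,1],cv2.INTER_LINEAR)[0])])
E
python3 prof.py
```

```text
[ 585.99114479 -223.92460981  175.06332187]
87 -13 [(6, 62, 23), (8, 54, 20), (10, 53, 20), (12, 56, 21), (14, 49, 18), (16, 45, 16), (18, 45, 16), (20, 55, 21), (22, 80, 32), (24, 112, 48), (26, 122, 52), (28, 121, 50), (30, 116, 48), (32, 122, 51), (34, 123, 52), (36, 120, 52), (38, 108, 51), (40, 93, 49), (42, 84, 49), (44, 80, 49), (46, 71, 50), (48, 67, 57), (50, 86, 82), (52, 119, 116), (54, 132, 129), (56, 139, 136), (58, 141, 137), (60, 140, 131), (62, 135, 109), (64, 139, 96), (66, 143, 91), (68, 143, 90)]
87 0 [(6, 63, 23), (8, 55, 20), (10, 57, 21), (12, 64, 23), (14, 64, 24), (16, 54, 20), (18, 49, 18), (20, 54, 20), (22, 77, 31), (24, 106, 44), (26, 117, 49), (28, 119, 53), (30, 117, 53), (32, 119, 52), (34, 119, 51), (36, 117, 53), (38, 106, 53), (40, 88, 49), (42, 81, 47), (44, 76, 47), (46, 66, 46), (48, 63, 54), (50, 82, 78), (52, 116, 113), (54, 128, 125), (56, 137, 133), (58, 141, 137), (60, 142, 131), (62, 140, 112), (64, 142, 98), (66, 144, 92), (68, 143, 91)]
57 -50 [(6, 55, 20), (8, 60, 22), (10, 60, 22), (12, 52, 19), (14, 52, 19), (16, 60, 22), (18, 65, 25), 
[... 1186 characters left out ...]
, (10, 122, 52), (12, 122, 52), (14, 121, 52), (16, 120, 54), (18, 124, 66), (20, 130, 77), (22, 135, 84), (24, 136, 85), (26, 136, 85), (28, 136, 85), (30, 136, 85), (32, 137, 85)]
34 [(-34, 127, 79), (-32, 132, 82), (-30, 137, 86), (-28, 141, 88), (-26, 134, 84), (-24, 119, 73), (-22, 106, 63), (-20, 97, 53), (-18, 95, 44), (-16, 114, 48), (-14, 124, 51), (-12, 126, 52), (-10, 126, 53), (-8, 126, 53), (-6, 124, 53), (-4, 121, 51), (-2, 118, 50), (0, 117, 50), (2, 117, 50), (4, 117, 51), (6, 118, 52), (8, 120, 53), (10, 121, 52), (12, 120, 51), (14, 119, 50), (16, 112, 52), (18, 103, 54), (20, 99, 58), (22, 102, 62), (24, 107, 66), (26, 113, 69), (28, 116, 71), (30, 111, 68), (32, 100, 60)]
```

The profiles show both spacer tops level at x 22.5 to 39, flush on the block edge at about 22.5 and upright, with about 16 mm left to the bar at 55. Next, the wedge.

Call:
servo_tool([
  [[75,0.5,0,55,0,0,0],[75,0.5,0,105,0,0,0],[75,0.5,0,116,0,0,0],[75,0.5,0,116,0,0,0],[75,0.5,0,116,0,0,0],[30,0.5,0,116,0,0,0],[30,0.5,0,116,0,0,0],[30,0.5,0,116,0,0,0],[30,0.5,0,116,0,0,0],[30,0.5,0,116,0,0,0]],
])

```text
clock: 41.8
position: [587.0, -225.4, 60.9]
ee_rot: [0.984, 0.18, 0.001, 0.001]
contact_force: [-0.8, 1.2, 6.1]
gripper_width: 45.2
grasp_force: 61.3
```

Call:
servo_tool([
  [[30,0,0,-20,0,0,0],[30,0,0,-60,0,0,0],[30,0,0,-120,0,0,0],[30,0,0,-131,0,0,0],[30,0,0,-131,0,0,0],[30,0,0,-131,0,0,0]],
])

```text
clock: 42.55
position: [585.0, -224.9, 188.1]
ee_rot: [0.984, 0.18, -0.002, -0.001]
contact_force: [0.2, -0.1, -1.1]
gripper_width: 45.0
grasp_force: 62.3
```

```bash
python3 - <<'E'
from pl import *
p=[*W(R,[63.5,0,190])[0],.362];print(p,arm.read_state()["position"])
print(shift(p,[*W(F,[52,0,190])[0],F[2]]))
E
```

```text
[np.float64(583.8845906468919), np.float64(-226.01177210847666), np.float64(190.0), 0.362] [ 584.9679245  -224.93781853  188.08961687]
[ 1.35593e+02 -3.67580e+02 -0.00000e+00  1.77000e-01]
```

Call:
servo_tool([
  [[30,34,-92,0,0,0,0.05],[30,68,-184,0,0,0,0.1],[30,102,-276,0,0,0,0.14],[30,135.6,-367,0,0,0,0.177],[30,135.6,-367,0,0,0,0.177],[30,135.6,-367,0,0,0,0.177],[30,135.6,-367,0,0,0,0.177],[30,135.6,-367,0,0,0,0.177],[30,135.6,-367,0,0,0,0.177],[30,135.6,-367,0,0,0,0.177]],
])

```text
clock: 43.8
position: [582.9, 164.4, 190.0]
ee_rot: [0.996, 0.091, -0.0, 0.0]
contact_force: [-0.3, -0.0, -1.3]
gripper_width: 44.9
grasp_force: 62.2
```

```bash
python3 - <<'E'
from pl import *
s=arm.get_image("side")[:,:,::-1].copy();st=arm.read_state();P=st["position"];print(P)
c,sn=np.cos(F[2]),np.sin(F[2]);d=P-[F[0],F[1],0];print("TCP in F",c*d[0]+sn*d[1],-sn*d[0]+c*d[1],P[2])
# brown region boundaries in side view around the wedge
o=[P[0],P[1],F[2]];z0=P[2]-52.5
for h,xl,xr in((2,-2,2.7),(15,-2,7),(30,-2,12),(44,-2,16.7)):
    l=proj("side",W(o,[xl-10.6,23,z0+h]))[0];m=proj("side",W(o,[xl-10.6,-23,z0+h]))[0];r=proj("side",W(o,[xr-10.6,-23,z0+h]))[0]
    print(h,"exp left(+y)",l.round(1),"mid",m.round(1),"right",r.round(1))
for v in range(126,160,2):print(v,' '.join("%02x%02x"%(s[v,u,2],s[v,u,0]) for u in range(302,332)))
E
```

```text
[583.02186843 164.56499757 190.20760978]
TCP in F 54.24559060902017 -1.6412974692947895 190.20760978124753
2 exp left(+y) [309.3 143. ] mid [316.2 148.5] right [317.7 148.1]
15 exp left(+y) [309.1 138.9] mid [316.1 144.4] right [318.9 143.7]
30 exp left(+y) [308.9 134.3] mid [316.  139.6] right [320.3 138.6]
44 exp left(+y) [308.7 129.8] mid [315.8 135. ] right [321.6 133.7]
126 3d17 3f1a 3512 3715 3716 3313 3114 3519 3716 3816 3b16 370f 3a13 3a14 391c 352a 3832 2922 1712 1c14 1713 1414 1b13 1d0f 1f0d 2213 2111 210f 1c06 2515
128 2e16 2b18 2b1c 2917 2714 2411 2915 2e16 3614 3a1b 3916 350f 3816 3512 3b1d 3a2d 3933 231d 1c12 1812 1916 120c 1710 200e 220c 2315 2210 1f0f 1c0c 2112
130 2718 2813 2815 2817 2510 2919 2210 2d13 3316 3413 3614 3816 3714 3714 3616 3226 3630 2e29 251b 221c 231f 221f 251a 1e0e 200a 1d0a 2311 1c0a 1c0a 1d0b
132 2614 2b1b 2513 2010 2919 210f 2813 3014 3718 3714 3917 3814 3315 3918 3c14 3818 3724 3a2b 3823 331b 2c17 2717 2414 2210 1e0d 1f0b 1f0c 1e0d 1b0b 1f0d
134 2615 2915 2b16 2414 2a17 2715 2b17 2e16 3514 3313 371a 3418 3919 3715 3a14 3f16 3914 3512 3717 3311 2b
[... 1195 characters left out ...]
aa85 a37f aa83 b18c b08d b38e b591 b692 b58f b48e b791 b38e b290 ae8c 8668 624d 5549
152 9946 9849 9d51 a15e a56a a770 a675 ad80 a780 ad83 af8a ae8a b18d b38f b28f b18e b28e af8d b492 b38f b490 b48f b48e b490 ba94 b794 b18f 9373 6750 5441
154 672f 6d32 6d2d 722e 7b32 8236 8a38 9441 9947 9c4e 9f55 a662 a768 ae76 ab7a ae80 ac86 b18b af8a b391 b591 b38f b290 b795 b58f b290 b595 aa8b 725a 5243
156 4828 4e29 5833 6144 6049 594b 4a38 5031 5c2d 6a2a 712f 7731 7d30 8435 8e3b 9544 9542 964c 9a5e a175 ad87 b491 b38e b591 b491 b692 b693 ac8b 725c 5142
158 3d33 4239 6056 776b 8379 827b 6f66 5048 4035 3d25 4921 5024 5423 592a 5c29 5d26 6128 6329 5b27 6d42 9b79 ac87 b290 b390 b490 b691 b493 a987 7c61 634f
```

The wedge hangs upright as modelled: left edge u≈309, tip at (316.5,148), slope on the bar side. Lower it into the gap.

Call:
servo_tool([
  [[30,0,0,40,0,0,0],[30,0,0,70,0,0,0],[30,0,0,78,0,0,0],[30,0,0,84,0,0,0],[30,0,0,88,0,0,0],[30,0,0,88,0,0,0]],
])

```text
clock: 44.6
position: [583.0, 166.1, 102.7]
ee_rot: [0.996, 0.092, 0.0, -0.0]
contact_force: [-0.4, -0.1, -0.4]
gripper_width: 45.2
grasp_force: 62.4
```

Call:
servo_tool([
  [[30,0,0,4,0,0,0],[30,0,0,8,0,0,0],[30,0,0,12,0,0,0],[30,0,0,12,0,0,0]],
])

```text
clock: 45.1
position: [582.6, 165.9, 89.7]
ee_rot: [0.996, 0.092, -0.0, 0.0]
contact_force: [-0.5, -0.3, -1.0]
gripper_width: 45.2
grasp_force: 62.4
```

Call:
servo_tool([
  [[30,-1,0,3,0,0,0],[30,-2,0,6,0,0,0],[30,-2,0,9,0,0,0],[30,-2,0,9,0,0,0]],
])

```text
clock: 45.6
position: [581.5, 165.9, 81.2]
ee_rot: [0.996, 0.093, 0.001, -0.0]
contact_force: [0.8, -0.4, -2.1]
gripper_width: 45.5
grasp_force: 62.3
```

Call:
servo_tool([
  [[30,-0.5,0,2,0,0,0],[30,-0.5,0,4,0,0,0],[30,-0.5,0,6,0,0,0],[30,-0.5,0,6,0,0,0]],
])

```text
clock: 46.1
position: [581.2, 165.9, 75.6]
ee_rot: [0.996, 0.093, 0.001, -0.0]
contact_force: [3.5, 0.6, 2.3]
gripper_width: 45.0
grasp_force: 62.7
```

Call:
servo_tool([
  [[30,0,0,1,0,0,0],[30,0,0,2,0,0,0],[30,0,0,3,0,0,0],[30,0,0,3,0,0,0]],
])

```text
clock: 46.6
position: [581.3, 165.9, 74.7]
ee_rot: [0.996, 0.093, 0.001, -0.0]
contact_force: [0.2, 0.3, 11.2]
gripper_width: 45.1
grasp_force: 63.8
```

Call:
servo_tool([
  [[30,0,0,1,0,0,0],[30,0,0,1,0,0,0],[30,0,0,1,0,0,0],[30,0,0,1,0,0,0]],
])

```text
clock: 47.1
position: [581.3, 165.9, 74.5]
ee_rot: [0.996, 0.093, 0.001, -0.0]
contact_force: [-1.4, 0.2, 15.7]
gripper_width: 45.0
grasp_force: 64.2
```

```bash
python3 - <<'E'
from pl import *
t=arm.get_image("top")[:,:,::-1].copy();tf=t.astype(np.float32)
st=arm.read_state();print(st["position"],st["contact_force"],st["clock"])
xs=np.arange(10,70,2.)
for Z,lo,hi in((57,-50,-30),(57,30,50),(87,-14,14)):
    ys=np.arange(lo,hi,1.);g=np.array([[x,y,Z] for x in xs for y in ys]);uv=proj("top",W(F,g)).astype(np.float32).reshape(len(xs),len(ys),2)
    v=cv2.remap(tf,uv[...,0],uv[...,1],cv2.INTER_LINEAR).mean(1);print(Z,lo,[(int(x),int(a[2]),int(a[0])) for x,a in zip(xs,v)])
E
```

```text
[581.24482862 165.92761593  74.43197135] [-2.34932438  0.39642748 15.39991138] 47.15
57 -50 [(10, 52, 18), (12, 43, 15), (14, 39, 13), (16, 40, 14), (18, 43, 15), (20, 48, 20), (22, 60, 30), (24, 77, 44), (26, 85, 51), (28, 87, 52), (30, 87, 52), (32, 86, 51), (34, 87, 52), (36, 88, 53), (38, 89, 53), (40, 90, 54), (42, 91, 55), (44, 91, 55), (46, 89, 54), (48, 83, 51), (50, 70, 44), (52, 49, 34), (54, 30, 24), (56, 18, 18), (58, 15, 16), (60, 16, 18), (62, 18, 20), (64, 17, 19), (66, 18, 20), (68, 22, 23)]
57 30 [(10, 62, 23), (12, 54, 19), (14, 54, 19), (16, 63, 23), (18, 70, 27), (20, 79, 35), (22, 101, 54), (24, 125, 75), (26, 136, 84), (28, 138, 86), (30, 137, 86), (32, 136, 84), (34, 135, 84), (36, 132, 82), (38, 116, 71), (40, 93, 56), (42, 79, 47), (44, 69, 41), (46, 60, 36), (48, 54, 33), (50, 48, 31), (52, 42, 32), (54, 44, 36), (56, 54, 45), (58, 63, 54), (60, 71, 62), (62, 76, 66), (64, 77, 68), (66, 78, 69), (68, 76, 67)]
87 -14 [(10, 50, 18), (12, 53, 19), (14, 53, 19), (16, 48, 17), (18, 45, 16), (20, 50, 18), (22, 62, 23), (24, 81, 32), (26, 82, 32), (28, 79, 31), (30, 76, 30), (32, 71, 28), (34, 56, 23), (36, 40, 18), (38, 26, 15), (40, 19, 13), (42, 18, 14), (44, 20, 15), (46, 22, 16), (48, 26, 19), (50, 31, 23), (52, 38, 29), (54, 45, 36), (56, 51, 42), (58, 56, 47), (60, 60, 51), (62, 63, 55), (64, 65, 57), (66, 66, 57), (68, 66, 58)]
```

The wedge is tight at 15 N and stopped about 9 mm above the bed. The block hasn't moved and the stack is still flush, so I'm handing in.

```bash
python3 -c "
from bench import arm
print(arm.job_done())"
```

```text
the job is handed in; nothing more can be done
None
```

I handed the job in with the bar down in its catch, two spacers upright against the unmoved block, and the wedge still gripped and pressed down at about 15 N; the spacers first leaned and had to be re-set, and the final state was checked from measurements, not by a last look.

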